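# Find the thread-gauge leaf that fits the feed screw

## Robot

A 6-joint arm with a two-finger parallel gripper is mounted at the origin on a cart in front of the work surface, level with it; the furniture and walls round the work are solid. World frame = base frame: x ahead of the robot, y to its left, z up, the work surface at z = 0. Lengths are in m, angles in rad, forces in N, time in s.
With the tool pointing down it reaches from about 0.375 to 0.975 m from the base axis. Payload 3.8 kg.
Tool frame: the origin (TCP) lies at the very end of the fingers, on their centre line; the grasp point (between the pads) lies 19 mm behind it; y points along the fingers, x is the direction in which the jaws open and shut, and the axes are right-handed (so a half turn about y gives the same grasp; the last joint's range is limited). The gripper opens to 85 mm and grips with 20 to 120 N. Pads are 22 mm wide; open, the fingers measure 114 mm over their backs; the gripper's body (76 mm by 85 mm) begins 54 mm behind the grasp point. The pads swing forward as they close: fully open they stand 13 mm farther back than shut.
Start: joints at [-1.372, 0.264, 1.604, -0, 1.274, -0.037], TCP at [0.158, -0.656, 0.231] pointing down, gripper open.
Joint ranges: [-2.63, 2.63], [-0.94, 2.18], [0.31, 2.57], [-1.31, 4.45], [0, 2.66], [-2.55, 2.55]. Speed limits (rad/s): [2.57, 2.57, 3.14, 3.14, 3.14, 3.14].

## Interface

Orientations are given as a rotation vector (axis times angle).
In Python, from workcell import bot, cams gives the robot as it stands.
- The arm moves only by the tool play_rows, never from a script. Its argument "motion" is a list of rows, each a list of 2 entries, a list of its own where there are three numbers: the shift along the world's x, y, z normalised to -1 to 1, where 1 is 400 mm, then the turn, a rotation vector about the world's x, y, z normalised to -1 to 1, where 1 is pi/4 rad. In form: [[[tx, ty, tz], [ax, ay, az]], ...]. A call has 1 to 10 rows; each row is the pose to reach, as a shift and turn from the pose commanded when the call began; what a row does not reach only later rows make up. A row lasts 1/8 s, in which the tool goes at most 62.5 mm and 10.7 degrees, less where a joint would pass 70% of its speed; a pose out of reach is approached as far as the arm can. A call with a number of a shift or a turn outside -1 to 1 is refused whole. A call with a gripper value outside its range is refused whole. "gripper" is the closure, from 0 (fully open) to 1 (shut), set as the call begins (left out, the last holds). The fingers move at their own pace and stop on an object; "squeeze" is the grip in N (left out, the last holds). Time passes only in rows, so rows that repeat a pose let the fingers close. It gives the time, the measured TCP pose, the force and the opening at its end, in the units of the state.
- bot.read_state(): the state, without advancing time (a new reading comes with each control period).
- cams.read_camera(name): name is "side" or "top" or "wrist"; returns (picture, depth): 420x560x3 uint8, red, green, blue; 420x560 float32, m along the optical axis (not along the pixel's ray), 0 where there is no reading.
- cams.calibration(name): a dict with "mtx" (3x3 intrinsics, pixels), "R" (3x3) and "t" (3): a world point X has camera coordinates R X + t; the wrist camera has in their place "tool_from_camera" (4x4, takes a point from camera to tool coordinates, whose origin is the TCP and whose axes are the tool frame's). Camera axes: x right, y down, z forward; pixel columns grow to the right and rows downward; lengths in m; the calibration is good to about 2 mm. A picture is of the moment at which its call begins: read the wrist's pose just before it. calibration takes no time and is no camera call.
- bot.finish_job(): hands the job in, once; it reports no verdict.
Trained networks look in the newest picture that a camera, given by its name, has taken for a name from the list of things; names that differ only in an ending like _2 or _b are one class to them, and where a whole thing is asked for, a point or a joint stands for the part that bears it (a point fixed in the world has none). Each returns a list of dicts, best first, with "conf" (0 to 1); they miss things now and then, are a little off and sometimes report something else, mostly with a low value. They report only what shows in the picture. A call takes as long as a camera call.
- cams.recognise(camera, label): "xyz" ([x, y, z] in m, in the coordinates of the camera as it stood for that picture, good to about 4 mm: the middle of the surface that is visible of it).
- cams.regions_of(camera, label): "mask" (420x560 bool, what is visible of it).
- cams.mark_of(camera, label): "xyz" ([x, y, z] in m, in the coordinates of the camera as it stood for that picture, good to about 4 mm: a listed point, or the origin of a listed thing).
The state is a dict: "time": time; "q": joint angles; "joint_vel": joint speeds; "joint_torque": joint torques, N m; "tool_pos": TCP position; "tcp_rot": TCP orientation; "wrist_force": force on the tool from outside, world axes, zero at the start; "torque": the same for the moment, N m; "width": opening from 0.0 (shut) to 1.0 (fully open).
Only numpy, scipy, OpenCV 4.12 (cv2) and the standard library are available. Lean on these libraries where they do the work, as an engineer would, in place of code of your own. Each camera call takes 0.05 s, during which the arm holds its last target.

## Task

Find out which of the three comb leaves has the pitch of the feed screw lying between the yellow forks: try them in its thread one at a time, pressing only lightly (a few newtons; more than 20 N marks the thread) and sliding along the screw to find the grooves. Leave the leaf that sinks fully home standing in the thread between the forks, with the other two upright in their rack, and do not disturb the other things on the worktop.

Things in the scene. Friction and masses are not known exactly. Their poses are not given: they have to be found in the camera images.
- gauge_place (a point): (All sizes here and below in mm.) Point at crest height over the screw that lies between the yellow forks, mid-way between them, 54 above the worktop; y along the screw, x across, z up. Tooth tips of a leaf riding on the crests are at this height. The fitting leaf sinks 5 till its blade edge meets the crests (its grip point 46 above here); a wrong leaf stays 3 or more higher wherever slid.
- fork (a point): Mouth of the left fork (y = +52 from gauge_place), mid-way between its two yellow prongs, at their top, 17 above crest height; the other fork is at y = -52. Prongs are 11.5 apart across x (mouth 20 wide, tapering over the top 5), 12 long along y. They keep a leaf upright over the axis and let it slide along y. Their surfaces and the threads are slippery.
- stand: Aluminium stand 235 (x) x 150 (y) x 10, fixed; origin under its middle. Three clamped steel screws lie along y at x = -75, 0, +75; only the place at -75, on the robot's side, has forks.
- rack: White leaf rack 150 (x) x 160 (y), 30 high, fixed; origin under its middle. Three slots along its y at x = -45, 0, +45, each 11.5 wide (mouth 19.5, tapering over the top 4), 144 long, floor 8 above the worktop. A leaf stands in each, its grip point then 59 above the worktop, within 2 of the slot's middle.
- leaf_1_grip (a point): One of 3 gauge leaves alike but for tooth pitch (unmarked): steel blade 8 thick (x), 128 long (y), 24 high; five pointed comb teeth 5 long (60 deg) mid-way on its lower edge; blue grip tab 18 (x) x 30 (y) x 36 high on its upper edge. 65 high, 0.12 kg, same both ways round. Point: centre of leaf, in the tab, 22 above the blade's top, 46 above its lower edge (tooth roots), 51 above the tooth tips; z up.
- leaf_2_grip (a point): Second gauge leaf; sizes, axes and point as leaf_1. Which leaf fits which screw is not known beforehand.
- leaf_3_grip (a point): Third gauge leaf; sizes, axes and point as leaf_1. Which leaf fits which screw is not known beforehand.
- screw_1: One of three fixed steel feed screws: 40 diameter over the crests, thread 5 deep over 84 of its length, smooth ends; all three differ in pitch (10, 11.5, 13). Origin on its axis mid-way along the thread, up to 4 off the stand's middle; y along the axis. Which pitch it has, and where the crests lie along y, are unknown.
- screw_2: One of three fixed steel feed screws: 40 diameter over the crests, thread 5 deep over 84 of its length, smooth ends; all three differ in pitch (10, 11.5, 13). Origin on its axis mid-way along the thread, up to 4 off the stand's middle; y along the axis. Which pitch it has, and where the crests lie along y, are unknown.
- screw_3: One of three fixed steel feed screws: 40 diameter over the crests, thread 5 deep over 84 of its length, smooth ends; all three differ in pitch (10, 11.5, 13). Origin on its axis mid-way along the thread, up to 4 off the stand's middle; y along the axis. Which pitch it has, and where the crests lie along y, are unknown.
- sample_pot: Sample pot with a blue lid, 50 in diameter, 66 high, a bystander; origin under its middle.
- lockout_padlock: Red padlock lying flat, 76 x 38 x 20, a bystander; origin at its underside.
- food_thermometer: White food thermometer lying flat, 46 x 152 x 18, a bystander; origin under its middle.

How it is judged:
By the outcome, as a careful person would: the job done as asked, in the order asked, and still so for the second after the job is handed in, with the robot touching nothing.
It also fails if it takes over 72 s, if anything falls off the work surface, if the arm or the gripper's body presses on something with over 40 N, if the wrist force passes 120 N, or if a joint passes its speed limit or range.

## Working session

There is one attempt and no reset: what is moved stays moved. The work goes in short steps, Python scripts to look and compute and a tool call to move; the robot and the scene stay as the last step left them, time stands still between calls to the robot, and variables do not carry over. Pictures are saved under pics/ and viewed, and the job is handed in when it is done.

Besides the shell and the picture viewer there is one more tool, called after "Emit:" by a JSON object that holds its "fn" and its "kwargs", one argument or row to a line. play_rows: Moves the arm, as the interface text tells. Its arguments: {"type":"object","properties":{"motion":{"type":"array","items":{"type":"array"}},"gripper":{"type":"number"},"squeeze":{"type":"number"}},"required":["motion"]}

```bash
ls; mkdir -p pics
cat > h.py <<'E'
import numpy as np,cv2
from scipy.spatial.transform import Rotation as Ro
from workcell import bot,cams
def w(cam,p,st=None):
    c=cams.calibration(cam); p=np.array(p)
    if cam=='wrist':
        T=np.array(c['tool_from_camera']); p=T[:3,:3]@p+T[:3,3]
        return Ro.from_rotvec(st['tcp_rot']).as_matrix()@p+st['tool_pos']
    return np.array(c['R']).T@(p-np.array(c['t']))
def save(n,im): cv2.imwrite('pics/'+n+'.png',im[:,:,::-1])
E
python3 - <<'E'
from h import *
s=bot.read_state(); print({k:np.round(v,3) for k,v in s.items()})
for c in ['side','top']:
    im,d=cams.read_camera(c); save(c+'0',im)
    for l in ['gauge_place','fork','stand','rack','leaf_1_grip','screw_1','sample_pot','lockout_padlock','food_thermometer']:
        for r in cams.mark_of(c,l): print(c,l,np.round(w(c,r['xyz']),4),round(r['conf'],2))
E
```

```text
pics
{'time': np.float64(0.0), 'q': array([-1.372,  0.265,  1.605, -0.   ,  1.274, -0.037]), 'joint_vel': array([-0.   ,  0.001, -0.001,  0.001, -0.   ,  0.001]), 'joint_torque': array([-0.0000e+00, -5.1511e+01, -3.6732e+01, -0.0000e+00,  1.3000e-02,
       -0.0000e+00]), 'tool_pos': array([ 0.158, -0.656,  0.23 ]), 'tcp_rot': array([-1.31 ,  1.035, -1.032]), 'wrist_force': array([0.155, 0.476, 0.249]), 'torque': array([-0.012,  0.013,  0.021]), 'width': np.float64(1.0)}
side stand [ 0.6033 -0.1277 -0.0042] 0.88
side rack [5.844e-01 1.140e-01 5.000e-04] 0.61
side leaf_1_grip [0.5811 0.1214 0.0553] 0.71
side screw_1 [ 0.6044 -0.1233  0.0309] 0.94
side screw_1 [ 0.5358 -0.1104  0.0299] 0.69
side screw_1 [0.5357 0.1141 0.0587] 0.38
side sample_pot [ 0.7841  0.0974 -0.0036] 0.9
side lockout_padlock [ 0.7881 -0.0145  0.003 ] 0.7
side food_thermometer [5.307e-01 3.669e-01 5.000e-04] 0.82
top gauge_place [ 0.5298 -0.1141  0.055 ] 0.72
top gauge_place [ 0.6741 -0.132   0.0331] 0.6
top fork [ 0.5365 -0.0612  0.0755] 0.88
top fork [ 0.5264 -0.1154  0.0291] 0.45
top stand [ 6.009e-01 -1.226e-01  2.000e-04] 0.84
top stand [0.576  0.12   0.0617] 0.16
top rack [ 0.5788  0.1161 -0.0027] 0.92
top leaf_1_grip [0.579  0.1179 0.0618] 0.78
top screw_1 [ 0.672  -0.1331  0.0334] 0.94
top screw_1 [ 0.5231 -0.1143  0.0326] 0.78
top screw_1 [ 0.6052 -0.1197  0.0333] 0.63
top screw_1 [5.243e-01 3.662e-01 2.000e-04] 0.49
top screw_1 [7.862e-01 9.840e-02 3.000e-04] 0.35
top sample_pot [0.7855 0.1008 0.0012] 0.74
top sample_pot [ 0.6047 -0.1224  0.0359] 0.67
top lockout_padlock [ 7.866e-01 -1.500e-02  3.000e-04] 0.87
top food_thermometer [0.5271 0.3632 0.0015] 0.67
```

View pics/side0.png

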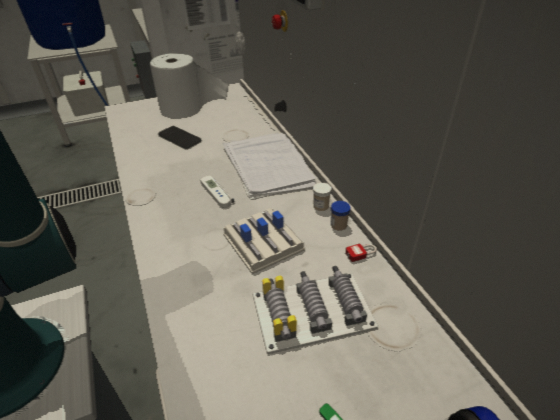

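View pics/top0.png

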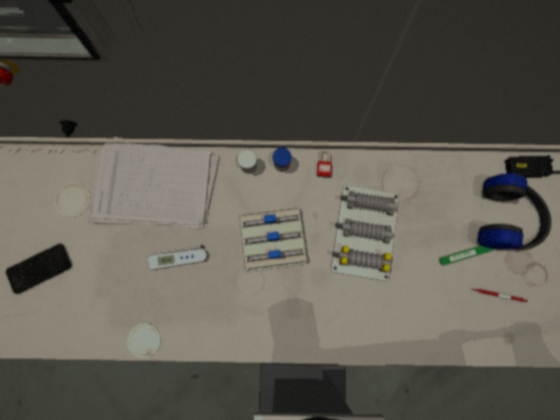

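Both views show the rack with 3 blue-tabbed leaves (top view about (272,237)) and the stand with yellow forks at the robot's side (about (367,260)); both are slightly yawed. I'll take coarse colour fits next.

```bash
cat >> h.py <<'E'
def blobs(cam,lo,hi,zr,box,minpx=8,st=None,imd=None):
    im,d=imd if imd else cams.read_camera(cam)
    hsv=cv2.cvtColor(im,cv2.COLOR_RGB2HSV); m=cv2.inRange(hsv,lo,hi)
    K=np.array(cams.calibration(cam)['mtx'])
    n,lab,stt,cen=cv2.connectedComponentsWithStats(m)
    out=[]
    for i in range(1,n):
        v,u=np.nonzero((lab==i)&(d>0))
        if len(v)<minpx: continue
        z=d[v,u]; P=np.stack([(u-K[0,2])/K[0,0]*z,(v-K[1,2])/K[1,1]*z,z],1)
        W=np.array([w(cam,p,st) for p in P])
        k=(W[:,2]>zr[0])&(W[:,2]<zr[1])&(W[:,0]>box[0])&(W[:,0]<box[1])&(W[:,1]>box[2])&(W[:,1]<box[3])
        if k.sum()>=minpx: out.append((W[k],cen[i]))
    return out
E
python3 - <<'E'
from h import *
print(cams.calibration('top')['mtx'],cams.calibration('wrist'))
imd=cams.read_camera('top')
for nm,lo,hi in [('blue',(100,120,40),(130,255,255)),('yel',(18,130,80),(35,255,255))]:
    for W,c in blobs('top',lo,hi,(0.03,.12),(.4,.72,-.3,.3),imd=imd): print(nm,len(W),W.mean(0).round(4),W[:,2].max().round(3),c.round())
s=bot.read_state();print(Ro.from_rotvec(s['tcp_rot']).as_matrix().round(3))
E
```

```text
[[440.1124113    0.         279.47783557]
 [  0.         440.1124113  211.85287209]
 [  0.           0.           1.        ]] {'mtx': array([[378.01844125,   0.        , 280.67378294],
       [  0.        , 378.01844125, 209.39401412],
       [  0.        ,   0.        ,   1.        ]]), 'tool_from_camera': array([[ 9.99999460e-01, -6.79295458e-05,  1.03704920e-03,
         3.67965218e-04],
       [-1.01781051e-03, -2.65753314e-01,  9.64040528e-01,
        -1.42113199e-01],
       [ 2.10112426e-04, -9.64041063e-01, -2.65753240e-01,
         6.70538473e-02],
       [ 0.00000000e+00,  0.00000000e+00,  0.00000000e+00,
         1.00000000e+00]])}
blue 80 [0.6207 0.1263 0.0702] 0.076 [270. 219.]
blue 75 [0.577  0.1176 0.0713] 0.076 [273. 236.]
blue 76 [0.5326 0.1131 0.0718] 0.078 [274. 254.]
yel 41 [ 0.5477 -0.0609  0.0655] 0.075 [345. 249.]
yel 44 [ 0.5322 -0.1632  0.0662] 0.075 [387. 256.]
yel 46 [ 0.521  -0.0577  0.0648] 0.073 [344. 260.]
yel 46 [ 0.505  -0.1593  0.0666] 0.075 [386. 267.]
[[ 0.234 -0.     0.972]
 [-0.972 -0.     0.234]
 [ 0.    -1.    -0.   ]]
```

Emit:
{"fn": "play_rows", "kwargs": {
  "motion": [
    [[0.5, 0.82, 0.05], [0, 0, -0.3]],
    [[0.5, 0.82, 0.05], [0, 0, -0.3]],
    [[0.5, 0.82, 0.05], [0, 0, -0.3]],
    [[0.5, 0.82, 0.05], [0, 0, -0.3]],
    [[0.5, 0.82, 0.05], [0, 0, -0.3]],
    [[0.5, 0.82, 0.05], [0, 0, -0.3]],
    [[0.5, 0.82, 0.05], [0, 0, -0.3]]
  ],
  "gripper": 0,
  "squeeze": 25
}}

```text
time: 1.92
tool_pos: [0.3593, -0.3255, 0.2519]
tcp_rot: [-1.211, 1.205, -1.206]
wrist_force: [0.1, 0.5, -0.7]
width: 0.995
```

Emit:
{"fn": "play_rows", "kwargs": {
  "motion": [
    [[0.5, 0.82, 0.03], [0, 0, 0]],
    [[0.5, 0.82, 0.03], [0, 0, 0]],
    [[0.5, 0.82, 0.03], [0, 0, 0]],
    [[0.5, 0.82, 0.03], [0, 0, 0]],
    [[0.5, 0.82, 0.03], [0, 0, 0]],
    [[0.5, 0.82, 0.03], [0, 0, 0]],
    [[0.5, 0.82, 0.03], [0, 0, 0]],
    [[0.5, 0.82, 0.03], [0, 0, 0]]
  ]
}}

```text
time: 2.92
tool_pos: [0.5578, -0.0008, 0.2629]
tcp_rot: [-1.211, 1.209, -1.209]
wrist_force: [-0.4, -0.0, 0.7]
width: 1.002
```

Run:
```python
from h import *
s=bot.read_state(); print({k:np.round(s[k],3) for k in ['time','q','tool_pos','wrist_force','width']});print(Ro.from_rotvec(s['tcp_rot']).as_matrix().round(3))
imd=cams.read_camera('wrist'); save('w1',imd[0]); np.savez('w1.npz',im=imd[0],d=imd[1],p=s['tool_pos'],r=s['tcp_rot'])
for nm,lo,hi in [('blue',(100,120,40),(130,255,255)),('yel',(18,130,80),(35,255,255))]:
    for W,c in blobs('wrist',lo,hi,(0.02,.12),(.4,.72,-.3,.3),st=s,imd=imd,minpx=30):
        zt=W[:,2].max(); T=W[W[:,2]>np.percentile(W[:,2],60)-.003]
        (cx,cy),(a,b),ang=cv2.minAreaRect((T[:,:2]*1000).astype(np.float32))
        print(nm,len(W),np.round([cx,cy,a,b,ang],1),T[:,2].mean().round(4),c.round())
```

```text
{'time': np.float64(2.925), 'q': array([-4.600e-02,  2.400e-02,  1.818e+00, -1.000e-03,  1.300e+00,
        1.524e+00]), 'tool_pos': array([ 0.558, -0.001,  0.263]), 'wrist_force': array([-0.359, -0.038,  0.669]), 'width': np.float64(1.002)}
[[ 0.001 -0.001  1.   ]
 [-1.    -0.001  0.001]
 [ 0.001 -1.    -0.001]]
blue 902 [624.2 126.9  17.2  30.    6.9] 0.0721 [135. 105.]
blue 824 [580.8 117.9  17.   29.8   7.8] 0.072 [150. 155.]
blue 844 [536.1 113.1  17.   28.4   9. ] 0.072 [159. 202.]Traceback (most recent call last):
  File "<stdin>", line 5, in <module>
  File "h.py", line 21, in blobs
    W=np.array([w(cam,p,st) for p in P])
                ~^^^^^^^^^^
  File "h.py", line 5, in w
    c=cams.calibration(cam); p=np.array(p)
ValueError: time passes only in moves, steps and waits
```

```bash
sed -i 's/^def w(/import functools\n@functools.lru_cache(None)\ndef cal(c): return cams.calibration(c)\ndef w(/; s/c=cams.calibration(cam); p=/c=cal(cam); p=/; s/np.array(cams.calibration(cam)/np.array(cal(cam)/' h.py
cat > loc.py <<'E'
from h import *
def rects(z):
    imd=(z['im'],z['d']); s=dict(tool_pos=z['p'],tcp_rot=z['r'])
    for nm,lo,hi in [('blue',(100,120,40),(130,255,255)),('yel',(18,130,80),(35,255,255))]:
      for W,c in blobs('wrist',lo,hi,(0.02,.13),(.4,.72,-.3,.3),st=s,imd=imd,minpx=30):
        T=W[W[:,2]>np.percentile(W[:,2],70)-.003]
        (cx,cy),(a,b),ang=cv2.minAreaRect((T[:,:2]*1000).astype(np.float32))
        print(nm,len(W),np.round([cx,cy,a,b,ang],1),T[:,2].mean().round(4),c.round())
E
python3 -c "
from loc import *
rects(np.load('w1.npz'))"
```

```text
blue 902 [624.3 126.4  17.2  29.1   6.9] 0.0721 [135. 105.]
blue 824 [580.8 118.   17.   29.6   7.8] 0.0721 [150. 155.]
blue 844 [536.1 113.1  17.   28.3   9. ] 0.072 [159. 202.]
yel 338 [551.2 -61.7  12.2  14.6  81. ] 0.0699 [345. 186.]
yel 477 [ 535.2 -164.4   12.7   15.4   81.2] 0.0695 [452. 203.]
yel 323 [523.6 -57.4  12.1  14.   76.9] 0.0699 [339. 215.]
yel 435 [ 507.5 -159.9   12.3   14.5   81.5] 0.0697 [444. 231.]
```

View pics/w1.png

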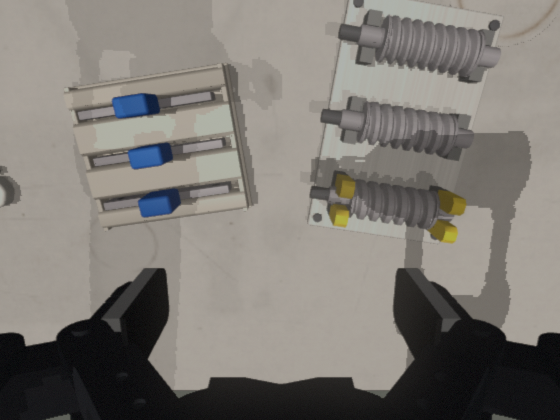

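```bash
python3 -c "
from loc import *
z=np.load('w1.npz');K=np.array(cal('wrist')['mtx']);d=z['d'];c=cal('wrist')
v,u=np.mgrid[0:420,0:560];P=np.stack([(u-K[0,2])/K[0,0]*d,(v-K[1,2])/K[1,1]*d,d],-1).reshape(-1,3)
T=c['tool_from_camera'];W=(P@T[:3,:3].T+T[:3,3])@Ro.from_rotvec(z['r']).as_matrix().T+z['p'];k=d.ravel()>0
def r(m,n):
    S=W[m&k];
    im=(S[:,:2]*1000).astype(np.float32);print(n,len(S),np.round(np.array(cv2.minAreaRect(im)[0]+cv2.minAreaRect(im)[1]+(cv2.minAreaRect(im)[2],)),1),S[:,2].mean())
m=(W[:,1]>.02)&(W[:,1]<.25)&(W[:,0]>.47)&(W[:,0]<.7)
r(m&(W[:,2]>.025)&(W[:,2]<.034),'rack')
r(m&(W[:,2]>.02)&(W[:,2]<.08),'rack+')
# blade tops
B=m&(W[:,2]>.0345)&(W[:,2]<.040)
for x,y in [(624.3,126.4),(580.8,118),(536.1,113.1)]:
    a=np.radians(8.4); o=(W[:,0]-x/1e3)*np.cos(a)+(W[:,1]-y/1e3)*np.sin(a)
    S=W[B&k&(abs(o)<.012)]; t=(S[:,:2]-S[:,:2].mean(0)); U=np.linalg.svd(t,full_matrices=0)[2][0]; print(len(S),S.mean(0).round(4),np.degrees(np.arctan2(U[1],U[0]))%180-90)
"
```

```text
rack 15717 [580.1 119.8 145.5 154.8   8.4] 0.028863560577986506
rack+ 21335 [580.2 119.8 145.6 155.    8.5] 0.03457076687547341
787 [0.625  0.1222 0.0363] 8.453062249797114
727 [0.5811 0.1132 0.0363] 8.448701754971125
678 [0.5365 0.1085 0.0363] 8.422146874233093
```

Emit:
{"fn": "play_rows", "kwargs": {
  "motion": [
    [[-0.055, 0.284, -0.4], [0, 0, 0.188]],
    [[-0.055, 0.284, -0.4], [0, 0, 0.188]],
    [[-0.055, 0.284, -0.4], [0, 0, 0.188]],
    [[-0.055, 0.284, -0.4], [0, 0, 0.188]],
    [[-0.055, 0.284, -0.45], [0, 0, 0.188]],
    [[-0.055, 0.284, -0.5], [0, 0, 0.188]],
    [[-0.055, 0.284, -0.55], [0, 0, 0.188]],
    [[-0.055, 0.284, -0.55], [0, 0, 0.188]]
  ]
}}

```text
time: 3.98
tool_pos: [0.5356, 0.1112, 0.0434]
tcp_rot: [-1.276, 1.102, -1.101]
wrist_force: [-0.8, -0.8, -0.5]
width: 0.999
```

```bash
python3 -c "
from loc import *
s=bot.read_state();R=Ro.from_rotvec(s['tcp_rot']).as_matrix();print(s['tool_pos'],R.round(3),s['wrist_force'],s['width'])
im,d=cams.read_camera('wrist');save('w2',im)"
```

```text
[0.53559011 0.11121747 0.04336498] [[ 0.145 -0.001  0.989]
 [-0.989 -0.001  0.145]
 [ 0.001 -1.    -0.001]] [-0.76947789 -0.78462568 -0.48813215] 0.9992100564738563
```

View pics/w2.png

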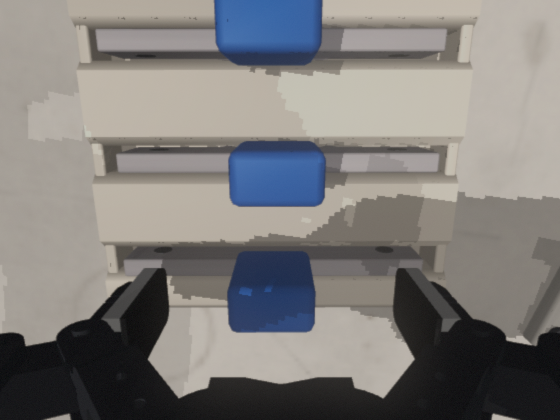

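Emit:
{"fn": "play_rows", "kwargs": {
  "motion": [
    [[0, 0.004, 0], [0, 0, 0]],
    [[0, 0.004, 0], [0, 0, 0]],
    [[0, 0.004, 0], [0, 0, 0]],
    [[0, 0.004, 0], [0, 0, 0]],
    [[0, 0.004, 0], [0, 0, 0]],
    [[0, 0.004, 0], [0, 0, 0]],
    [[0, 0.004, 0], [0, 0, 0]]
  ],
  "gripper": 1,
  "squeeze": 25
}}

```text
time: 4.9
tool_pos: [0.5363, 0.1151, 0.044]
tcp_rot: [-1.275, 1.099, -1.1]
wrist_force: [-0.5, -0.0, 5.6]
width: 0.345
```

Emit:
{"fn": "play_rows", "kwargs": {
  "motion": [
    [[0, 0, 0.12], [0, 0, 0]],
    [[0, 0, 0.23], [0, 0, 0]],
    [[0, -0.1, 0.23], [0, 0, -0.1]],
    [[-0.017, -0.25, 0.23], [0, 0, -0.2]],
    [[-0.017, -0.4, 0.23], [0, 0, -0.386]],
    [[-0.017, -0.5, 0.23], [0, 0, -0.386]],
    [[-0.017, -0.565, 0.23], [0, 0, -0.386]],
    [[-0.017, -0.565, 0.23], [0, 0, -0.386]],
    [[-0.017, -0.565, 0.23], [0, 0, -0.386]]
  ]
}}

```text
time: 6.02
tool_pos: [0.5283, -0.1105, 0.1346]
tcp_rot: [-1.132, 1.324, -1.322]
wrist_force: [0.2, 0.8, -1.5]
width: 0.346
```

```bash
python3 -c "
from loc import *
s=bot.read_state();R=Ro.from_rotvec(s['tcp_rot']).as_matrix();print(s['time'],s['tool_pos'],R.round(3),s['wrist_force'],s['width'])
im,d=cams.read_camera('wrist');save('w3',im);np.savez('w3.npz',im=im,d=d,p=s['tool_pos'],r=s['tcp_rot'])
rects(np.load('w3.npz'))
im,d=cams.read_camera('side');save('s3',cv2.resize(im[240:370,230:400],None,fx=4,fy=4))"
```

```text
6.025 [ 0.52831056 -0.11049276  0.13456535] [[-0.155 -0.001  0.988]
 [-0.988  0.001 -0.155]
 [-0.001 -1.    -0.001]] [ 0.24574687  0.76051895 -1.45318489] 0.3459355934105121
yel 1008 [551.  -61.9  12.4  15.4  81.3] 0.0697 [194. 195.]
yel 980 [ 535.  -164.6   12.3   15.5   80.7] 0.0697 [367. 195.]
yel 378 [530.2 -59.1  11.7   3.8  72. ] 0.0655 [199. 230.]
yel 363 [ 514.2 -161.1   12.2    3.3   86.2] 0.0659 [364. 230.]
```

View pics/w3.png

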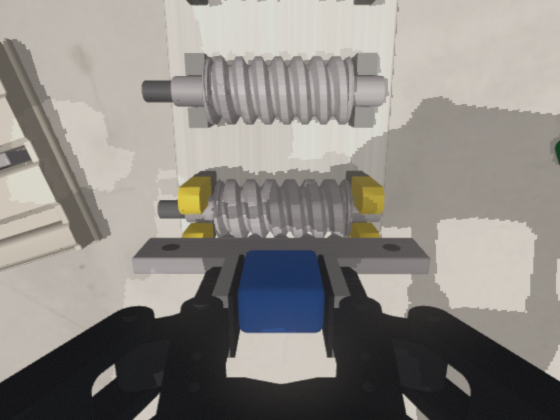

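View pics/s3.png

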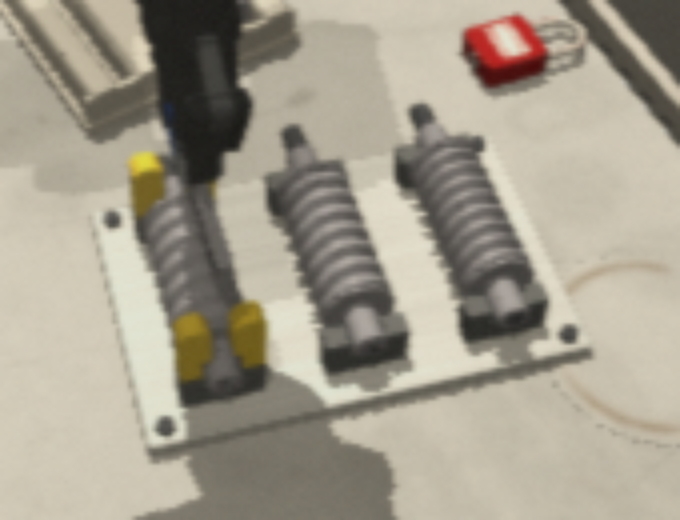

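```bash
cat >> loc.py <<'E'
def cloud(z):
    K=np.array(cal('wrist')['mtx']);d=z['d'];v,u=np.mgrid[0:d.shape[0],0:d.shape[1]]
    P=np.stack([(u-K[0,2])/K[0,0]*d,(v-K[1,2])/K[1,1]*d,d],-1)
    T=cal('wrist')['tool_from_camera']
    return (P@T[:3,:3].T+T[:3,3])@Ro.from_rotvec(z['r']).as_matrix().T+z['p'], d>0
YAW=np.radians(-8.87);C=np.array([.5293,-.1110])
def tolocal(W):
    a=W[...,:2]-C; c,s=np.cos(YAW),np.sin(YAW)
    return np.stack([a[...,0]*c+a[...,1]*s,-a[...,0]*s+a[...,1]*c,W[...,2]],-1)
def blade(z,zlo,zhi):
    W,k=cloud(z);L=tolocal(W)
    m=k&(abs(L[...,0])<.02)&(abs(L[...,1])<.08)&(abs(L[...,1])>.022)&(L[...,2]>zlo)&(L[...,2]<zhi)
    S=L[m]
    top=S[S[:,2]>np.median(S[:,2])-.004]
    r=cv2.minAreaRect((top[:,:2]*1000).astype(np.float32))
    print('blade local ctr',np.round(r[0],1),np.round(r[1],1),round(r[2],1),'ztop',np.median(top[:,2]).round(4))
    for sgn in (1,-1):
        e=top[(top[:,1]*sgn>.03)]; print('  end',sgn,len(e),np.round(np.median(e,0)*1e3,1) if len(e) else '')
E
python3 -c "
from loc import *
blade(np.load('w3.npz'),.095,.13)"
```

```text
blade local ctr [ 0.2 -0.2] [128.    9.2] 89.7 ztop 0.1265
  end 1 1722 [  1.6  46.9 126.5]
  end -1 1740 [  1.6 -47.  126.5]
```

Emit:
{"fn": "play_rows", "kwargs": {
  "motion": [
    [[0, 0, -0.05], [0, 0, 0]],
    [[0, 0, -0.085], [0, 0, 0]],
    [[0, 0, -0.1], [0, 0, 0]],
    [[0, 0, -0.108], [0, 0, 0]],
    [[0, 0, -0.108], [0, 0, 0]]
  ]
}}

```text
time: 6.75
tool_pos: [0.529, -0.1111, 0.0922]
tcp_rot: [-1.132, 1.323, -1.323]
wrist_force: [-0.0, 0.2, -1.0]
width: 0.347
```

Emit:
{"fn": "play_rows", "kwargs": {
  "motion": [
    [[0, 0, 0], [0, 0, 0]],
    [[0, 0, 0], [0, 0, 0]],
    [[0, 0, 0], [0, 0, 0]]
  ],
  "gripper": 0.59
}}

```text
time: 7.12
tool_pos: [0.5293, -0.1113, 0.0926]
tcp_rot: [-1.131, 1.322, -1.323]
wrist_force: [0.0, -0.3, 0.5]
width: 0.41
```

```bash
cat > look.py <<'E'
from loc import *
import sys
n=sys.argv[1]
s=bot.read_state();print(s['time'].round(2),np.round(s['tool_pos'],4),np.round(s['wrist_force'],2),round(s['width']*85,1),'local',np.round(tolocal(np.array(s['tool_pos']))*1e3,1))
im,d=cams.read_camera('wrist');save(n,im);z=dict(im=im,d=d,p=s['tool_pos'],r=s['tcp_rot']);np.savez(n+'.npz',**z)
blade(z,.065,.095)
E
python3 look.py w4
```

```text
Traceback (most recent call last):
  File "look.py", line 4, in <module>
    s=bot.read_state();print(s['time'].round(2),np.round(s['tool_pos'],4),np.round(s['wrist_force'],2),round(s['width']*85,1),'local',np.round(tolocal(np.array(s['tool_pos']))*1e3,1))
                             ^^^^^^^^^^^^^^^
AttributeError: 'float' object has no attribute 'round'
```

```bash
sed -i "s/s\['time'\].round(2)/round(s['time'],2)/" look.py; python3 look.py w4
```

```text
7.12 [ 0.5293 -0.1113  0.0926] [ 0.03 -0.34  0.51] 34.9 local [ 0.  -0.3 92.6]
blade local ctr [ 0. -3.] [127.8  39.9] 90.0 ztop 0.0719
  end 1 2979 [ 3.  49.5 71.2]
  end -1 3305 [  2.9 -50.6  72.1]
```

View pics/w4.png

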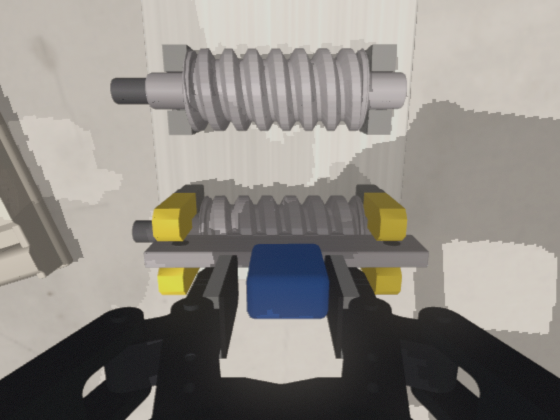

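```bash
cat >> loc.py <<'E'
def blade(z,*a):
    W,k=cloud(z);L=tolocal(W)
    for nm,lo,hi in (('+',.030,.043),('-',-.043,-.030)):
        m=k&(abs(L[...,0]+.001)<.003)&(L[...,1]>lo)&(L[...,1]<hi)&(L[...,2]>.06)&(L[...,2]<.1)
        print(' blade',nm,m.sum(),np.round(np.percentile(L[...,2][m],[10,50,90])*1e3,1) if m.sum() else '')
    m=k&(abs(L[...,0])<.01)&(abs(L[...,1])<.025)&(L[...,2]>.1)&(L[...,2]<.13)&(z['im'][...,2]>z['im'][...,0]*1.8)
    S=L[m];t=S[S[:,2]>np.percentile(S[:,2],70)-.002]
    print(' tab top z',np.round(np.median(t[:,2])*1e3,1),'y',np.round((np.percentile(t[:,1],[1,99])).mean()*1e3,1),len(t))
E
python3 -c "
from loc import *
blade(np.load('w4.npz'))"
```

```text
blade + 297 [76.7 77.5 78. ]
 blade - 295 [76.7 77.4 78.2]
 tab top z 113.3 y -3.2 3306
```

Emit:
{"fn": "play_rows", "kwargs": {
  "motion": [
    [[-0.001, -0.007, 0], [0, 0, 0]],
    [[-0.001, -0.007, 0], [0, 0, 0]],
    [[-0.001, -0.007, 0], [0, 0, 0]]
  ]
}}

```text
time: 7.55
tool_pos: [0.5285, -0.114, 0.092]
tcp_rot: [-1.132, 1.323, -1.323]
wrist_force: [0.2, -0.7, -0.4]
width: 0.413
```

```bash
python3 look.py w5; python3 -c "
from loc import *
z=np.load('w5.npz');W,k=cloud(z);L=tolocal(W)
for y in (.052,-.052):
  m=k&(abs(abs(L[...,0])-.014)<.003)&(abs(L[...,1]-y)<.004)&(L[...,2]>.06); print('prong',np.median(L[...,2][m]))"
```

```text
7.55 [ 0.5285 -0.114   0.092 ] [ 0.2  -0.67 -0.44] 35.1 local [-0.4 -3.1 92. ]
 blade + 264 [76.6 77.5 78.2]
 blade - 220 [76.8 77.4 78.3]
 tab top z 113.3 y -3.1 3149
prong 0.16342126959440828
prong 0.16010711338649292
```

Emit:
{"fn": "play_rows", "kwargs": {
  "motion": [
    [[0, 0, 0], [0, 0, 0]],
    [[0, 0, 0], [0, 0, 0]],
    [[0, 0, 0], [0, 0, 0]],
    [[0, 0, 0.03], [0, 0, 0]],
    [[0, 0, 0.1], [0, 0, 0]],
    [[0, 0.1, 0.25], [0, 0, 0]],
    [[0, 0.3, 0.42], [0, 0, 0]],
    [[0, 0.3, 0.42], [0, 0, 0]],
    [[0, 0.3, 0.42], [0, 0, 0]]
  ],
  "gripper": 0
}}

```text
time: 8.72
tool_pos: [0.5309, 0.0082, 0.2652]
tcp_rot: [-1.126, 1.314, -1.324]
wrist_force: [0.3, 0.1, 0.1]
width: 1.004
```

```bash
python3 look.py w6; python3 -c "
from loc import *
z=np.load('w6.npz');rects(z);W,k=cloud(z);L=tolocal(W)
for y in (.052,-.052):
  m=k&(L[...,0]>.011)&(L[...,0]<.017)&(abs(L[...,1]-y)<.004)&(L[...,2]>.06)&(L[...,2]<.08); print('prong',np.median(L[...,2][m]))
m=k&(abs(L[...,0])<.004)&(abs(L[...,1])<.08)&(L[...,2]>.07)&(L[...,2]<.09);print(np.percentile(L[m][:,1],[0.5,99.5]),np.median(L[m],0))"
```

```text
8.72 [0.5309 0.0082 0.2652] [0.35 0.14 0.11] 85.3 local [-16.8 118.  265.2]
 blade + 90 [76.5 77.6 78.5]
 blade - 56 [76.7 77.3 78.5]
 tab top z 113.4 y -2.5 734
blue 963 [624.2 126.1  17.3  28.9   9.4] 0.0721 [132.  99.]
blue 777 [580.4 117.4  16.6  29.    8.2] 0.0722 [153. 147.]
blue 851 [ 530.6 -114.    29.2   16.8   81.1] 0.1133 [433. 170.]
yel 328 [551.  -61.7  11.8  14.3  81.7] 0.0699 [352. 149.]
yel 501 [ 534.7 -164.5   12.9   15.3   81.1] 0.0696 [465. 149.]
yel 253 [523.6 -57.4  11.9  13.9  79.2] 0.0699 [352. 180.]
yel 371 [ 508.  -160.1   12.8   14.    81.1] 0.0699 [463. 180.]
prong 0.07056145900580388
prong 0.07065772392875852
[-0.06623516  0.06085121] [0.00054767 0.01798897 0.0775636 ]
```

View pics/w6.png

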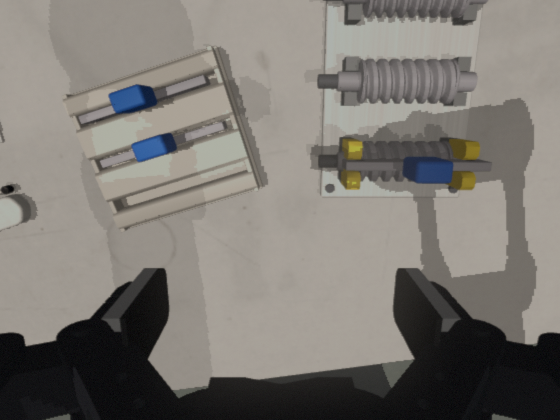

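The picture shows the leaf standing level between the forks (tab at (433,170)) and the other two leaves upright in the rack. Its blade top is 6.9 mm above the prong tops, against 7 for fully home and at least 10 for a wrong leaf, so this one fits.

```bash
python3 -c "
from workcell import bot
print(bot.finish_job())"
```

```text
the job is handed in; nothing more can be done
None
```

The first leaf I tried, from the rack slot nearest the robot, fits the screw between the forks. I left it standing home in the thread and handed the job in at about 8.7 s of the 72 s.

**How I tried it:** I lowered the leaf between the forks until its tooth tips were about 2 mm above the crests, then opened the fingers slightly. It dropped under its own weight of about 1.2 N, slid about 3 mm along the screw by itself and sank into the grooves. The arm never pressed it into the thread, and no wrist force reading during the trial was above 1.5 N.

**Last checks:**
- **Fit:** The blade top measured 6.9 mm above the fork prongs in the final picture; fully home is 7, and a wrong leaf would be at least 10. Both ends of the blade were level within 0.3 mm, and the tab top was at 113.4 mm (114 expected, with the camera reading about 1 mm low).
- **Position:** The leaf rests about 3 mm from mid-way between the forks, towards the right fork.
- **Everything else:** The other two leaves still stood upright in their rack slots, and the arm never went near the bystanders. The gripper was clear of everything.

I did not try the other two leaves, because the first one sank fully home. I also did not push the seated leaf along the screw to confirm that it locks; the fit rests on the height measurements.

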